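Pack the filter plugs down the water-filter sleeve

ROBOT

A 6-joint arm with a two-finger parallel gripper is mounted at the origin on a cart in front of the work surface, level with it; the furniture and walls round the work are solid. World frame = base frame: x ahead of the robot, y to its left, z up, the work surface at z = 0. Lengths are in mm, angles in rad, forces in N, time in s.
With the tool pointing down it reaches from about 300 to 775 mm from the base axis. Payload 14.6 kg.
Tool frame: the origin (TCP) lies on the centre line of the jaws, within the pads' length; the fingertips stand 19 mm ahead of it and the grasp point (between the pads) is the TCP (bot.tip_reach is the distance from the TCP to the fingertips, in mm); z points along the fingers, y is the line along which they close (so a half turn about z gives the same grasp; the last joint's range is limited). The gripper opens to 85 mm and grips with 20 to 120 N. Pads are 22 mm wide; open, the fingers measure 114 mm over their backs; the gripper's body (76 mm by 85 mm) begins 54 mm behind the grasp point. The pads swing forward as they close: fully open they stand 13 mm farther back than shut.
Start: joints at [-1.377, 0.3, 1.521, -0, 1.321, -0.067], TCP at [141.813, -531.393, 250.281] pointing down, gripper open.
Joint ranges: [-3.03, 3.03], [-0.79, 2.21], [0.23, 2.52], [-1.04, 4.18], [0, 3.07], [-2.55, 2.55]. Speed limits (rad/s): [2.22, 2.22, 2.57, 3.14, 3.14, 3.14].

INTERFACE

Orientations are given as a unit quaternion [w, x, y, z].
In Python, from rig import bot gives the robot as it stands. Calls block until the motion is done:
- bot.move_to(position, orientation): joint-space move of the TCP to a pose.
- bot.servo_line(position, attitude=None, speed=150, until_force=None): straight line of the TCP; attitude=None keeps the orientation; speed is the mean speed in mm/s. With until_force (N) it stops when the force on the tool has changed by that much, and returns True; else False.
- bot.move_joints(angles): joint-space move.
- bot.move_gripper(opening, grip_force=None): finger opening in mm; grip_force is the grip in N (None keeps the last); returns when the fingers have stopped.
- bot.dwell(seconds).
- bot.ik(position, orientation): joint angles nearest the present ones, or None.
- bot.read_state(): the state.
- bot.read_camera(name): name is "side" or "top"; returns a dict with "image" (420x560x3 uint8, blue, green, red), "depth" (420x560 float32, mm along the optical axis (not along the pixel's ray), 0 where there is no reading), "fovy" (degrees; the focal length in pixels is half the picture's height over the tangent of half this angle, whatever the lens; pixels are square), "cx", "cy" (the principal point, pixels), "k1" (the pictures are not rectified: a ray, as slopes to the right and down, at radius r is drawn at 1 + k1 r^2 times it, then the intrinsics apply), "eye" and "attitude" of the camera in the world. Camera axes: x right, y down, z forward; pixel columns grow to the right and rows downward; lengths in mm; the calibration is good to about 2 mm. A picture is of the moment at which its call begins.
A pose or a line that the arm cannot do raises bot.MotionError and nothing moves.
- bot.finish_job(): hands the job in; it is judged then, once.
The state is a dict: "clock": time; "joint_positions": joint angles; "qvel": joint speeds; "effort": joint torques, N m; "ee_pos": TCP position; "tool_rot": TCP orientation; "ft_force": force on the tool from outside, world axes, zero at the start; "moment": the same for the moment, N m; "grip_width": finger opening in mm; "grip_force": force on a finger pad.
Only numpy, scipy, OpenCV 4.12 (cv2) and the standard library are available. Lean on these libraries where they do the work, as an engineer would, in place of code of your own. Each camera call takes 0.05 s, during which the arm holds its last target. There are 200 camera calls.

TASK

Put the loose ceramic filter plug into the mouth of the upright metal filter sleeve, on top of the plug that is stuck part-way down. Then take the wooden push rod and press both plugs down the sleeve with it until they bottom out, wherever that is, finishing with a firm, steady push of about 15 N for a second and never more than 25 N. Lastly stand the rod back upright in its wooden holder and let go, leaving the other things on the worktop where they are.

Things in the scene. Friction and masses are not known exactly. Their poses are not given: they have to be found in the camera images.
- loose_plug_mid (a point): Centre (half-way up) of the loose filter plug, a white ceramic cylinder of 30 mm diameter and 40 mm height with 3 mm bevelled ends, 50 g, standing upright on the worktop; z points up its axis.
- stuck_plug_mid (a point): Centre (half-way up) of the second plug (30 mm diameter, 40 mm tall, with two dark rubber rings round it), which is already inside the sleeve, held by its rings part-way down: its top starts 18 to 24 mm below the mouth. z points up its axis.
- sleeve: Metal filter sleeve, a tube fixed upright on the worktop on a round foot flange (90 mm across). 110 mm tall, 43 mm outside diameter (55 mm at the flared mouth), bore 33 mm. At an unknown depth in it, different every time, lies a hard rubber seat that gives 1 mm per 5 N, 5 mm at most: the stuck plug travels 19 to 41 mm to it. Origin: centre of the foot's underside, z up along the bore.
- sleeve_mouth (a point): Centre of the sleeve's open mouth, level with its rim, on the bore axis, 110 mm above the worktop. The flare tapers over the top 11 mm. The stuck plug stays wherever it is pushed; sliding it takes about 5 N while it moves. The loose plug slides in freely and stands on the stuck one. With the plugs home, the upper one's top lies 3 to 20 mm below the mouth.
- rod_mid (a point): Half-way point of the turned wooden push rod, 150 mm long, 70 g, which stands upright in its holder. From its flat foot up: shaft 24 mm diameter, collar 34 mm diameter (74 to 80 mm), handle 22 mm diameter (80 to 138 mm), knob 26 mm. This point lies 75 mm above the foot's face; z points to the knob. Grip the handle 110 mm above the foot's face.
- rod: The same push rod; origin at the centre of the foot's flat face, z points to the knob.
- holder: The rod's wooden holder, a square block 72 x 72 x 50 mm fixed on the worktop, with one round vertical hole of 28 mm diameter in the middle of its top, 44 mm deep (the hole's floor is 6 mm above the worktop), its edge chamfered 3 mm. Origin: centre of the underside, on the hole's axis, z up.
- loose_plug: The loose plug; origin at the centre of its lower end.
- stuck_plug: The plug in the sleeve; origin at the centre of its lower end.
- pepper_mill: Bystander: wooden pepper mill, 58 mm diameter, 170 mm tall; origin at its foot. To be left alone.
- pink_mug: Bystander: pink mug, 83 x 124 x 94 mm; origin at its foot. To be left alone.
- tape_roll: Bystander: roll of tape lying flat, 96 mm across, 25 mm high; origin at its underside. To be left alone.

How it is judged (in metres and radians):
On the way, in this order (a step that is already met when the one before it is completed fails the run):
1. the loose plug stands in the sleeve's mouth and is released (horizontal distance between loose_plug_mid and sleeve_mouth below 0.006 m and height (world z) of loose_plug below 0.107 m and contact force between the fingers and loose_plug below 0.1 N), for 0.1 s.
2. both plugs have bottomed out under a firm steady push of the rod (11 to 25 N, plugs no longer moving) (contact force between rod and loose_plug above 11 N and linear speed of each of loose_plug, stuck_plug below 0.004 m/s and horizontal distance between loose_plug_mid and sleeve_mouth below 0.004 m and z of loose_plug in the frame of sleeve below 0.068 m and distance between loose_plug_mid and stuck_plug_mid below 0.042 m), for 0.3 s.
At the end, for the whole second after the job is handed in: Both plugs bottomed in the sleeve, on its axis (4 mm), end to end (gap under 2.5 mm), the upper one wholly below the mouth (lower end under 68 mm above the worktop); the rod stands in its holder, foot on the hole's floor (6 mm), within 0.25 rad of upright, released, at rest (z of loose_plug in the frame of sleeve below 0.068 m and horizontal distance between loose_plug_mid and sleeve_mouth below 0.004 m and distance between loose_plug_mid and stuck_plug_mid below 0.0425 m and horizontal distance between rod and holder below 0.008 m and z of rod in the frame of holder below 0.012 m and angle between rod's own z axis and vertical below 0.25 rad and linear speed of rod below 0.02 m/s and linear speed of loose_plug below 0.01 m/s); the robot touches nothing.
It fails at once if the rod presses the plugs with more than 25 N (contact force between rod and loose_plug above 25 N).
It fails at once if the gripper or arm presses down the plugs in the sleeve in place of the rod (contact force between the arm and loose_plug above 0.5 N and z of loose_plug in the frame of sleeve below 0.075 m and horizontal distance between loose_plug_mid and sleeve_mouth below 0.006 m).
It fails at once if the pepper mill, the pink mug or the tape roll is moved by more than 3 cm (distance of any of pepper_mill, pink_mug, tape_roll from where it was at the start of the episode above 0.03 m).
It also fails if it takes over 70 s, if anything falls off the work surface, if the arm or the gripper's body presses on something with over 40 N, if the wrist force passes 120 N, or if a joint passes its speed limit or range.

## Working session

There is one attempt and no reset: what is moved stays moved. The work goes in short steps, each a Python script; the robot and the scene stay as the last script left them, time stands still between calls to the robot, and variables do not carry over. Pictures are saved under pics/ and viewed, at most 10 in all, crops included, and the job is handed in when it is done.

```bash
ls; mkdir -p pics; cat > h.py <<'E'
import numpy as np, cv2
from scipy.spatial.transform import Rotation as R
from rig import bot
def rot(q): return R.from_quat([q[1],q[2],q[3],q[0]]).as_matrix()
def K(c):
    f=c["image"].shape[0]/2/np.tan(np.radians(c["fovy"])/2)
    return np.array([[f,0,c["cx"]],[0,f,c["cy"]],[0,0,1.]]),np.array([c["k1"],0,0,0,0.])
def cloud(c):
    k,d=K(c); h,w=c["depth"].shape
    u,v=np.meshgrid(np.arange(w,dtype=float),np.arange(h,dtype=float))
    s=cv2.undistortPoints(np.stack([u,v],-1).reshape(-1,1,2),k,d).reshape(h,w,2)
    z=c["depth"]; p=np.dstack([s[...,0]*z,s[...,1]*z,z])
    P=p@rot(c["attitude"]).T+np.array(c["eye"]); P[z==0]=np.nan
    return P
E
python3 - <<'E'
from h import *
for n in("side","top"):
    c=bot.read_camera(n); cv2.imwrite(f"pics/{n}0.png",c["image"]); np.savez(f"{n}0.npz",**c)
    print(n,{k:c[k] for k in c if k not in("image","depth")}, (c["depth"]>0).mean())
print(bot.read_state())
E
```

```text
pics
side {'fovy': 43.61027331178078, 'cx': 272.7693660255751, 'cy': 209.52238793803224, 'k1': -0.053140958563256784, 'eye': array([243.47096814, 717.39542273, 879.43211467]), 'attitude': array([ 0.08499843, -0.18090468,  0.89731816, -0.39353384])} 0.9756037414965987
top {'fovy': 55.267599527984174, 'cx': 280.76227658646303, 'cy': 217.32191544887246, 'k1': 0.013470040032066604, 'eye': array([ 499.27180383,  -52.82883762, 1092.00909314]), 'attitude': array([-0.02039806,  0.71263542, -0.70105333,  0.01609072])} 0.9960076530612245
{'clock': 0.1, 'joint_positions': array([-1.37660736e+00,  3.00431014e-01,  1.52152933e+00,  8.35927596e-06,
        1.32071725e+00, -6.66037055e-02]), 'qvel': array([-0.0006658 , -0.00126822, -0.00275572,  0.000225  , -0.00027126,
       -0.0015523 ]), 'effort': array([ 3.84447912e-04, -5.44377315e+01, -3.62368155e+01, -4.89552394e-05,
        3.04687201e-03,  2.17499439e-05]), 'ee_pos': array([ 141.77448842, -531.20956403,  249.76518979]), 'tool_rot': array([-5.41623245e-04,  9.91510426e-01,  1.30026075e-01, -3.05412036e-05]), 'ft_force': array([ 0.23236015,  0.25646228, -0.63024379]), 'moment': array([ 0.02118936, -0.04171082,  0.0338438 ]), 'grip_force': 0.0, 'grip_width': 85.28863128657173}
```

View pics/side0.png

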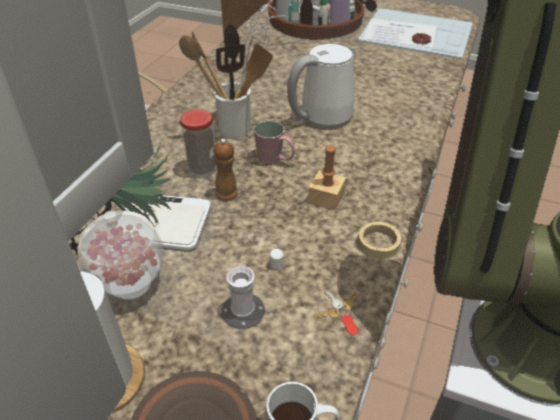

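View pics/top0.png

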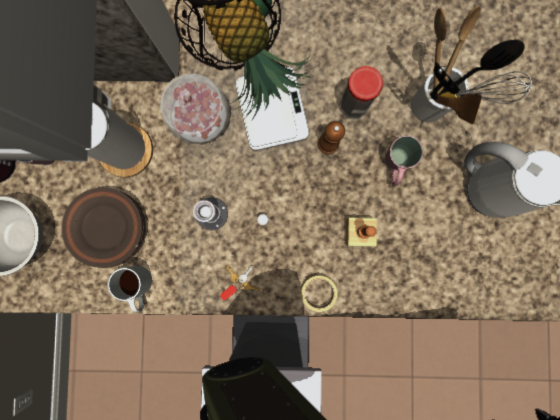

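Side view: sleeve mouth at about (240,275), loose plug (277,258), rod knob (330,150), holder (327,190). Top view: mouth (206,211), plug (263,220), knob (371,232), holder (362,232). Next I'll measure these from the depth of both views.

```bash
python3 - <<'E'
from h import *
T={}
for n in("top","side"):
    c=dict(np.load(f"{n}0.npz")); P=cloud(c); T[n]=P
    g=P[150:300,150:400].reshape(-1,3); print(n,"table z",np.nanmedian(g[:,2]))
P=T["top"]
seeds={"mouth":P[211,206],"plug":P[220,263],"knob":P[232,371],"hold":P[222,355]}
print(seeds)
def band(P,xy,r,z0,z1):
    d=np.hypot(P[...,0]-xy[0],P[...,1]-xy[1])
    q=P[(d<r)&(P[...,2]>z0)&(P[...,2]<z1)]
    if len(q)<3: return None
    c,rr=cv2.minEnclosingCircle(q[:,:2].astype(np.float32))
    return len(q),np.round(q.min(0),1),np.round(q.max(0),1),np.round(np.mean(q,0),1),np.round(c,1),round(rr,1)
for n in T:
    P=T[n]; print(n)
    print(" mouth",band(P,seeds["mouth"],50,102,125)); 
    print(" stuck",band(P,seeds["mouth"],15,70,98)); 
    print(" plug",band(P,seeds["plug"],32,34,50), band(P,seeds["plug"],32,10,50))
    print(" hold",band(P,seeds["knob"],75,44,56))
    print(" knob",band(P,seeds["knob"],40,143,175)); print(" handle",band(P,seeds["knob"],40,90,138)); 
    for k,xy in {"mill":T["top"][135,333],"mug":T["top"][155,403],"tape":T["top"][293,305]}.items(): print(k,band(P,xy,60,12,200))
E
```

```text
top table z 0.12114528830602467
side table z 0.47810437054226895
{'mouth': array([563.84992046, 141.39143565,  89.11612345]), 'plug': array([545.82278096,   0.62267921,  38.60002004]), 'knob': array([ 516.79546398, -257.52147843,  155.03026358]), 'hold': array([ 543.85828715, -238.26898596,   53.63740553])}
top
 mouth (190, array([537.7, 117.7, 102.1]), array([587.2, 169.7, 114.7]), array([563.3, 145.8, 108.3]), array([563.3, 144.1]), 26.5)
 stuck (98, array([549. , 131.1,  73.9]), array([577.7, 154.7,  91.6]), array([563.6, 142.9,  87.5]), array([563.4, 142.3]), 14.6)
 plug (96, array([535.2,  -9.9,  34.4]), array([561.7,  16.4,  45.6]), array([547.9,   2.7,  39.6]), array([547.9,   3. ]), 14.6) (104, array([533.1, -11.6,  10.4]), array([561.7,  16.4,  45.6]), array([547.2,   2.1,  37.9]), array([547.7,   2.8]), 14.7)
 hold (571, array([ 484.2, -291.9,   44.1]), array([ 555. , -220.4,   55.5]), array([ 519. , -251.7,   50. ]), array([ 518.4, -255.8]), 49.0)
 knob (95, array([ 507.5, -267.6,  149.5]), array([ 530.9, -244.4,  160.5]), array([ 519.3, -255.8,  155. ]), array([ 519.2, -2
[... 1250 characters left out ...]
b (84, array([ 508.3, -267.2,  143.2]), array([ 531.6, -240.9,  158.3]), array([ 519. , -251.8,  152.5]), array([ 520.2, -253.5]), 13.8)
 handle (145, array([ 509.6, -263.5,   90.4]), array([ 530.1, -238.8,  137.7]), array([ 518.4, -249.4,  113.5]), array([ 516.9, -251.1]), 13.6)
mill (1050, array([ 733. , -187.7,   12.1]), array([ 788. , -139.5,  173.7]), array([ 752.7, -157.1,   91. ]), array([ 759.2, -165.6]), 28.9)
mug (922, array([ 677.1, -399.8,   12.2]), array([ 764.7, -315.7,   97.5]), array([ 721. , -353.9,   62.1]), array([ 720.7, -358.1]), 44.4)
tape (361, array([ 308.3, -164.9,   12.2]), array([402.8, -97.3,  28.4]), array([ 353. , -120.1,   21.2]), array([ 355.5, -144.6]), 47.5)
```

```bash
python3 - <<'E'
from h import *
q=[0,1,0,0]
print(bot.tip_reach)
bot.move_to([548.5,3.5,140],q); bot.move_gripper(60,40)
print(bot.servo_line([548.5,3.5,43],q,speed=100,until_force=8))
s=bot.read_state(); print(s["ee_pos"])
bot.move_gripper(20,40); s=bot.read_state(); print(s["grip_width"],s["grip_force"],s["ee_pos"],s["ft_force"])
bot.servo_line([548.5,3.5,200],speed=150)
bot.servo_line([564,144.2,200],speed=200)
bot.servo_line([564,144.2,165],speed=100)
bot.dwell(.3); s=bot.read_state(); print(s["grip_width"],s["grip_force"],s["ee_pos"],s["clock"])
im=[]
for n,(r,c0) in {"side":(210,170),"top":(150,130)}.items():
    c=bot.read_camera(n); np.savez(f"{n}1.npz",**c)
    im.append(cv2.resize(c["image"][r:r+120,c0:c0+140],None,fx=2.8,fy=2.8,interpolation=cv2.INTER_CUBIC))
    P=cloud(c); d=np.hypot(P[...,0]-564,P[...,1]-144); q2=P[(d<24)&(P[...,2]>120)&(P[...,2]<142)]
    if len(q2)>3: print(n,len(q2),q2.min(0),q2.max(0))
cv2.imwrite("pics/held.png",np.hstack(im))
E
```

```text
19.0
False
[548.87428886   3.48477642  43.63670955]
27.944482864423424 39.463382597314194 [548.80460378   3.49328472  43.64454108] [-2.75886224 -0.26504984  5.28006169]
27.954416801382145 39.43525088019669 [564.13470716 144.2354401  165.45723558] 7.2583
side 82 [549.80473395 141.8608367  124.17585451] [574.32680658 161.05766456 141.4495899 ]
```

View pics/held.png

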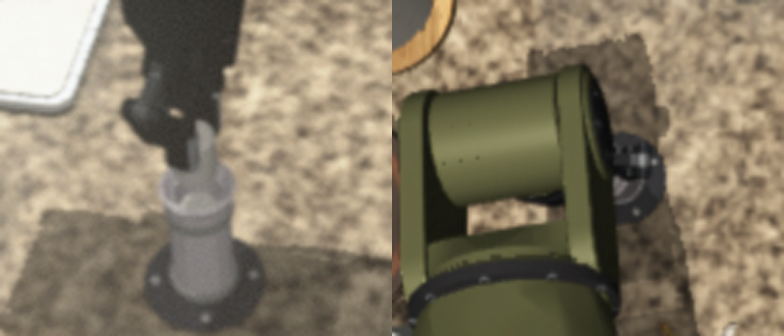

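The side crop shows the plug held upright over the mouth at about (205,150), reasonably centred. Now lowering it in with a force guard.

```bash
python3 - <<'E'
from h import *
st=lambda:(lambda s:print(np.round(s["ee_pos"],1),np.round(s["ft_force"],1),round(s["grip_width"],1),round(s["clock"],1)))(bot.read_state())
st()
print(bot.servo_line([564,144.2,136],speed=30,until_force=4)); st()
bot.move_gripper(60); st()
bot.servo_line([564,144.2,220],speed=150)
bot.move_to([519.3,-255.2,260],[0,1,0,0]); bot.dwell(.2); st()
im=[]
for n,(r,c0) in {"side":(220,180),"top":(170,150)}.items():
    c=bot.read_camera(n); np.savez(f"{n}2.npz",**c)
    im.append(cv2.resize(c["image"][r:r+100,c0:c0+120],None,fx=3.3,fy=3.3,interpolation=cv2.INTER_CUBIC))
    P=cloud(c); d=np.hypot(P[...,0]-564,P[...,1]-144.2); q2=P[(d<19)&(P[...,2]>117)&(P[...,2]<150)]
    if len(q2)>3: print(n,len(q2),q2.min(0),q2.max(0),q2.mean(0), np.median(q2[:,2]))
cv2.imwrite("pics/ins.png",np.hstack(im))
E
```

```text
[564.1 144.2 165.3] [-0.1  0.8 -0.8] 27.7 7.4
False
[564.1 144.2 136.2] [-0.1  0.1  0.3] 28.0 8.5
[564.  144.2 136.1] [ 0.2  1.1 -0.9] 60.2 8.9
[ 519.6 -254.5  259.9] [ 0.2  0.4 -0.5] 60.4 11.3
side 185 [549.89941474 131.61353865 117.45157865] [577.9624652  160.52568804 130.4508919 ] [562.80356153 147.62124515 125.64351484] 126.30561308158201
top 121 [549.14192998 129.35326179 120.01133181] [578.4506417  157.09945519 131.54668246] [563.04345185 142.74995857 126.81774143] 127.18100562313441
```

View pics/ins.png

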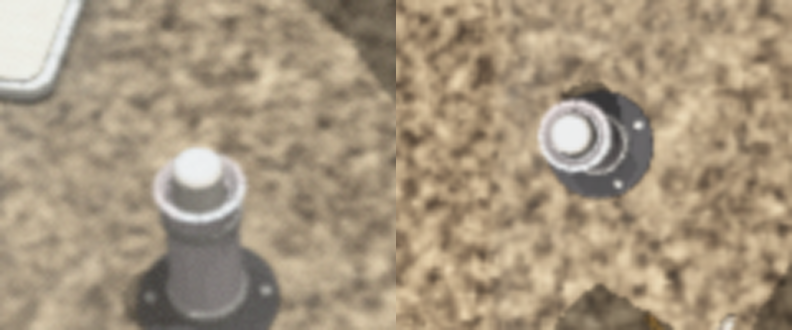

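Both crops show the plug standing in the mouth, centred, with its top at about 127 mm, so it rests on the stuck plug. Next, fetch the rod.

```bash
python3 - <<'E'
from h import *
st=lambda:(lambda s:print(np.round(s["ee_pos"],1),np.round(s["ft_force"],1),round(s["grip_width"],1),round(s["clock"],1)))(bot.read_state())
print(bot.servo_line([519.3,-255.2,116],speed=100,until_force=8)); st()
bot.move_gripper(10,80); st()
bot.servo_line([519.3,-255.2,275],speed=100); st()
bot.servo_line([563.9,143.8,275],speed=200); bot.dwell(.3); st()
im=[]
c=bot.read_camera("side"); r,c0=150,160; np.savez("side3.npz",**c)
cv2.imwrite("pics/rod.png",cv2.resize(c["image"][r:r+170,c0:c0+170],None,fx=3,fy=3,interpolation=cv2.INTER_CUBIC))
P=cloud(c); d=np.hypot(P[...,0]-564,P[...,1]-144)
for a in (150,165,180,195,210):
    q=P[(d<30)&(abs(P[...,2]-a)<7.5)]
    if len(q)>3: print(a,len(q),q.min(0).round(1),q.max(0).round(1))
E
```

```text
False
[ 519.5 -255.3  116.6] [0.1 0.5 1. ] 59.8 13.0
[ 519.5 -255.3  116.3] [-1.2 -0.7  3.2] 19.7 13.4
[ 519.2 -255.2  274.4] [-0.4  0.4 -0.7] 19.8 15.2
[563.9 143.6 275.1] [ 1.  -0.3 -0.5] 20.1 17.6
165 36 [554.1 136.8 164.2] [574.1 155.  172.4]
180 73 [553.6 136.6 172.9] [575.6 156.3 187.3]
195 74 [553.6 140.5 187.5] [573.5 155.8 202.4]
210 80 [553.3 136.  202.5] [575.2 155.7 217.2]
```

View pics/rod.png

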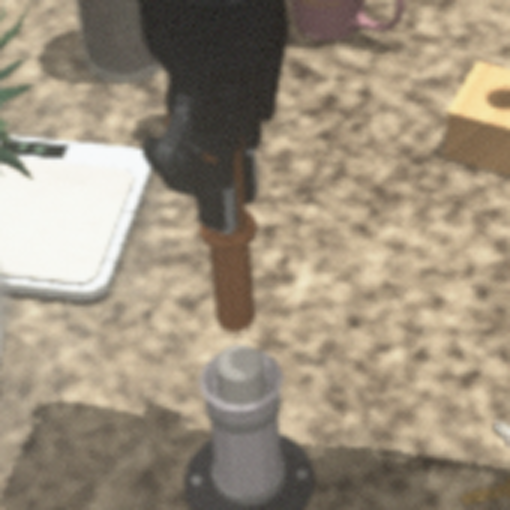

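The rod hangs upright above the sleeve, foot at image (235,322), plug top at (238,362), aligned. Now pressing slowly.

```bash
python3 - <<'E'
from h import *
fz=lambda:np.mean([bot.read_state()["ft_force"][2] for _ in range(1)])
def F():
    v=[]
    for _ in range(6): bot.dwell(.02); v.append(bot.read_state()["ft_force"][2])
    return np.mean(v)
bot.servo_line([563.9,143.8,245],speed=80); bot.dwell(.2); b=F(); print("base",b)
print(bot.servo_line([563.9,143.8,192],speed=9,until_force=11))
s=bot.read_state(); z=s["ee_pos"][2]; f=F()-b; print(s["ee_pos"],s["ft_force"],f,s["clock"])
zc=z
for i in range(12):
    if f>14.3: break
    zc-=min(.4,max(.1,(15-f)/10)); bot.servo_line([563.9,143.8,zc],speed=4); f=F()-b
    print(i,round(zc,2),bot.read_state()["ee_pos"][2].round(2),round(f,2))
bot.dwell(1.0); s=bot.read_state(); print(s["ee_pos"],F()-b,s["ft_force"],s["grip_width"],s["clock"])
E
```

```text
base -0.4572394607679853
True
[564.16404853 143.85897806 203.79641367] [-0.55461727  0.08483266  4.44101237] 4.670303827076901 22.5167
0 203.4 203.77 7.27
1 203.0 203.71 9.81
2 202.6 203.57 11.28
3 202.22 203.35 12.41
4 201.97 203.23 14.15
5 201.87 203.22 14.21
6 201.77 203.16 14.47
[564.36655811 143.86617542 203.17018295] 15.00414300288907 [-1.66132627  0.56714055 14.41039658] 20.593347775656266 26.1
```

Bottomed, holding 15 N steady (foot about 17 mm below the mouth, which is within the stated range). Now returning the rod.

```bash
python3 - <<'E'
from h import *
st=lambda:(lambda s:print(np.round(s["ee_pos"],1),np.round(s["ft_force"],1),round(s["grip_width"],1),round(s["clock"],1)))(bot.read_state())
bot.servo_line([563.9,143.8,275],speed=90)
bot.servo_line([519.4,-255.2,275],speed=200)
bot.servo_line([519.4,-255.2,175],speed=120); bot.dwell(.3); st()
c=bot.read_camera("side"); r,c0=90,240
a=cv2.resize(c["image"][r:r+140,c0:c0+140],None,fx=2.8,fy=2.8,interpolation=cv2.INTER_CUBIC)
P=cloud(c); d=np.hypot(P[...,0]-564,P[...,1]-144); q=P[(d<12)&(P[...,2]>60)&(P[...,2]<140)]; print("plug top?",len(q),np.median(q,0))
a2=cv2.resize(c["image"][220:320,180:280],(392,392),interpolation=cv2.INTER_CUBIC)
cv2.imwrite("pics/ret.png",np.hstack([a,a2]))
E
```

```text
[ 519.5 -255.3  175.4] [ 0.2 -0.1 -0.6] 20.3 30.6
plug top? 82 [564.75474126 142.72295828  93.45321388]
```

View pics/ret.png

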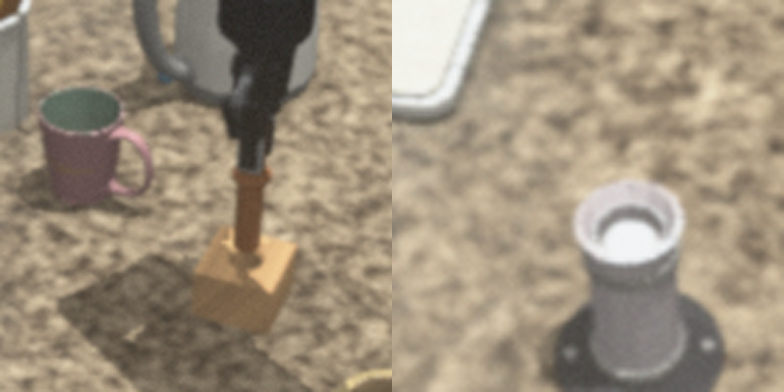

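The plug top now lies at about 93 mm inside the sleeve (right half, (630,240)), and the rod hangs above the hole (left half, foot at (247,250)). Lowering and releasing.

```bash
python3 - <<'E'
from h import *
st=lambda:(lambda s:print(np.round(s["ee_pos"],1),np.round(s["ft_force"],1),round(s["grip_width"],1),round(s["clock"],1)))(bot.read_state())
print(bot.servo_line([519.4,-255.2,115.5],speed=25,until_force=6)); st()
if bot.read_state()["ee_pos"][2]<135:
    bot.move_gripper(60); bot.dwell(.2); st()
    bot.servo_line([519.4,-255.2,250],speed=120)
    bot.move_to([400,-420,260],[0,1,0,0]); bot.dwell(.3); st()
    for n in("side","top"):
        c=bot.read_camera(n); P=cloud(c); d=np.hypot(P[...,0]-519,P[...,1]+255)
        for lo,hi in((143,175),(90,137)):
            q=P[(d<40)&(P[...,2]>lo)&(P[...,2]<hi)]; print(n,lo,len(q),q.mean(0).round(1),q[:,2].max().round(1)) if len(q) else print(n,lo,0)
        if n=="side": cv2.imwrite("pics/end.png",cv2.resize(c["image"][100:320,180:420],None,fx=2.5,fy=2.5))
E
```

```text
True
[ 519.6 -255.3  116.4] [-0.5  1.5  4.3] 20.1 32.9
[ 519.2 -255.1  115.6] [ 0.7 -0.2  0.4] 60.0 33.6
[ 400.7 -419.3  259.9] [0.5 0.3 0.6] 60.0 36.0
side 143 82 [ 519.4 -251.   152.3] 158.0
side 90 142 [ 518.5 -248.3  112.7] 136.3
top 143 94 [ 519.4 -255.3  154.8] 159.2
top 90 32 [ 518.8 -247.3  114.4] 136.0
```

View pics/end.png

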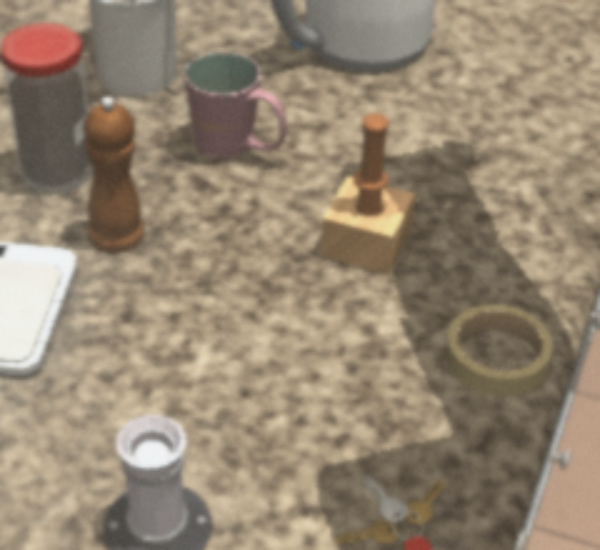

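The rod stands upright in its holder (375,160), at the same height as at the start. The plugs are down in the sleeve (152,450) and the bystanders haven't moved.

```bash
python3 -c "
from rig import bot
print(bot.finish_job())"
```

```text
the job is handed in; nothing more can be done
None
```

The job is handed in at about 36 s on the robot clock: both plugs are bottomed in the sleeve under a steady push of about 15 N for just over a second, the rod is back upright in its holder and released, and the bystanders look untouched; the hand-in returned no verdict.

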